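# Sweep the truffles off the packing tray into the gift box

### The arm

A 6-joint arm with a two-finger parallel gripper is mounted at the origin on the work surface. World frame = base frame: x ahead of the robot, y to its left, z up, the work surface at z = 0. Lengths are in m, angles in rad, forces in N, time in s.
With the tool pointing down it reaches from about 0.325 to 0.85 m from the base axis. Payload 4.4 kg.
Tool frame: the origin (TCP) lies midway between the tips of the shut fingers; the grasp point (between the pads) lies 19 mm behind it; z points along the fingers, y is the line along which they close (so a half turn about z gives the same grasp; the last joint's range is limited). The gripper opens to 94 mm and grips with 3 to 60 N. Pads are 16 mm wide; open, the fingers measure 119 mm over their backs; the gripper's body (75 mm by 177 mm) begins 78 mm behind the grasp point.
Start: joints at [1.105, 0.207, 1.542, -0, 1.393, -0.15], TCP at [0.178, 0.547, 0.205] pointing down, gripper open.
Joint ranges: [-2.73, 2.73], [-0.86, 2.22], [0.23, 2.46], [-1.11, 4.25], [0.08, 2.63], [-2.82, 2.82]. Speed limits (rad/s): [2.79, 2.79, 3.14, 3.14, 3.14, 3.14].

### API

Orientations are given as a unit quaternion [w, x, y, z].
In Python, from bench import * gives the robot as it stands.
- The arm moves only by the tool carry_out, never from a script. Its argument "moves" is a list that holds one entry, the list of rows, each a list of 7 numbers: the turn, a rotation vector about the tool's x, y, z in degrees, then the shift along the tool's x, y, z in mm, then the closure in counts, from 0 (fully open) to 255 (shut). In form: [[[rx, ry, rz, tx, ty, tz, hand], ...]]. A call has 1 to 20 rows; each row shifts and turns the commanded pose from where the row before left it, along the tool's axes as they then stand; what a row does not reach is not made up. A row lasts 1/12 s, in which the tool goes at most 41.7 mm and 7.16 degrees, less where a joint would pass 70% of its speed; a pose out of reach is approached as far as the arm can. A call with a gripper value outside its range is refused whole. The fingers move at their own pace and stop on an object; the grip force is fixed at half the most. Time passes only in rows, so rows that do not move let the fingers close. It gives the time, the measured TCP pose, the force, the opening and the grip force at its end, in the units of the state.
- sense(): the state, without advancing time (a new reading comes with each control period).
- grab_frame(name): name is "scene" or "top" or "wrist"; returns a dict with "pixels" (400x640x3 uint8, red, green, blue), "fx", "fy", "cx", "cy" (pixels), "k1" (the pictures are not rectified: a ray, as slopes to the right and down, at radius r is drawn at 1 + k1 r^2 times it, then the intrinsics apply), "R" (3x3) and "t" (3): a world point X has camera coordinates R X + t; the wrist camera has in their place "tool_from_camera" (4x4, takes a point from camera to tool coordinates, whose origin is the TCP and whose axes are the flange's). Camera axes: x right, y down, z forward; pixel columns grow to the right and rows downward; lengths in m; the calibration is good to about 2 mm. A picture is of the moment at which its call begins: read the wrist's pose just before it. There is no depth.
- hand_in(): hands the job in; it is judged then, once.
The state is a dict: "time_s": time; "q": joint angles; "joint_velocities": joint speeds; "effort": joint torques, N m; "position": TCP position; "tool_rot": TCP orientation; "ft_force": force on the tool from outside, world axes, zero at the start; "wrist_torque": the same for the moment, N m; "finger_gap": finger opening in m; "grasp_force": force on a finger pad.
Only numpy, scipy, OpenCV 4.12 (cv2) and the standard library are available. Lean on these libraries where they do the work, as an engineer would, in place of code of your own. Each camera call takes 0.05 s, during which the arm holds its last target. There are 200 camera calls.

### The job

Sweep the four squat foil-wrapped truffles across the packing tray with your fingers and over the lip of its spout, so that all four drop into the open gift box standing under it. Push them gently along the deck, without pinching or lifting them, and leave the two upright foil bottles standing where they are and the box in its place.

Things in the scene. Friction and masses are not known exactly. Their poses are not given: they have to be found in the camera images.
- tray: Fixed stainless packing tray on legs. Flat level deck, top 75 mm above the table, own x -145 to 145, y -120 to 115 mm; rims and guides 3 mm thick, 20 mm high. Open on own -y (robot's right, turned up to 17 deg) in a spout 120 mm wide; two upright guide plates slant on the deck from the side rims (x +-145, y -55) to the spout (x +-61, y -120). Origin on the table under the deck, z up.
- lip (a point): Middle of the spout's discharge edge, on the deck's top surface: own x 0, y -150, z 75 mm of the tray, same axes. The lip is level with the deck and ends in free air above the gift box: what is pushed with its middle past this edge drops into the box. Nothing stands beyond the edge at or above deck height; the fingers may pass over it.
- gift_box: Open patterned cardboard gift box, 200 x 120 x 55 mm (own x, y, z), walls 3 mm, loose, about 160 g, on the table under the spout: its near long wall about 20 mm inside the lip's edge, its rim 17 mm below the lip's underside, long side along the tray's x. Origin at the centre of its underside, z up.
- bottle_b: A bottle like bottle_a (22 mm across, 56 mm tall), standing upright in the tray's back corner at the tray's own -x, +y (about 120 mm and 90 mm from the tray's origin). Leave it alone. Origin at the centre of its underside.
- bottle_a: Small foil-wrapped bottle, 22 mm across the body, 56 mm tall, with a narrow neck, about 22 g, standing upright on the deck among the truffles. Leave it alone. Origin at the centre of its underside.
- truffle_1: Foil-wrapped truffle: squat round dome, 32 mm across, 24 mm tall, 12 to 22 g, flat underside on the deck. Origin in its middle, 12 mm above the underside. Slides when pushed low on its side. The four alike truffles and bottle_a lie in a fan round the spout, 150 to 210 mm from the lip, over 40 mm apart centre to centre, in any order, none straight between another and the lip.
- truffle_2: Foil-wrapped truffle like truffle_1: squat round dome, 32 mm across, 24 mm tall. Origin in its middle, 12 mm above its flat underside.
- truffle_3: Foil-wrapped truffle like truffle_1: squat round dome, 32 mm across, 24 mm tall. Origin in its middle, 12 mm above its flat underside.
- truffle_4: Foil-wrapped truffle like truffle_1: squat round dome, 32 mm across, 24 mm tall. Origin in its middle, 12 mm above its flat underside.
There are look-alikes about, which are no part of the job. What is shaped like the gift_box but orange or purple is not meant.

How it is judged:
By the outcome, as a careful person would: the job done as asked, in the order asked, and still so for the second after the job is handed in, with the robot touching nothing.
It also fails if it takes over 64 s, if anything falls off the work surface, if the arm or the gripper's body presses on something with over 40 N, if the wrist force passes 120 N, or if a joint passes its speed limit or range.

## Working session

There is one attempt and no reset: what is moved stays moved. The work goes in short steps, Python scripts to look and compute and a tool call to move; the robot and the scene stay as the last step left them, time stands still between calls to the robot, and variables do not carry over. Pictures are saved under pics/ and viewed, at most 10 in all, crops included, and the job is handed in when it is done.

Besides the shell and the picture viewer there is one more tool, called after "Request:" as name([rows], argument=value, ...), one row to a line, values as JSON. carry_out: Moves the arm, as the interface text tells. Its arguments: {"type":"object","properties":{"moves":{"type":"array"}},"required":["moves"]}

```bash
mkdir -p pics; ls; python3 - <<'E'
from bench import *
import cv2,pickle
s=sense();print(s['time_s'],s['position'],s['tool_rot'],s['finger_gap'])
d={}
for n in("scene","top"):
    f=grab_frame(n);d[n]=f;cv2.imwrite(f"pics/{n}0.png",f["pixels"][:,:,::-1])
    print(n,{k:v for k,v in f.items() if k!="pixels"})
pickle.dump(d,open("f0.pkl","wb"))
E
```

```text
pics
0.0 [0.17770152 0.54601815 0.20430586] [-3.17847260e-04  1.56750010e-01  9.87637674e-01 -1.07608901e-03] 0.09385421408311477
scene {'fx': 374.19908427455175, 'fy': 374.19908427455175, 'cx': 324.44503720972557, 'cy': 206.0386000784239, 'k1': 0.018309415569568097, 'R': array([[-0.81537766,  0.57877972,  0.01316444],
       [ 0.4095366 ,  0.59272409, -0.6935113 ],
       [-0.40919316, -0.5600823 , -0.72032546]]), 't': array([ 0.48341228, -0.16322091,  1.05817967])}
top {'fx': 501.36015121147193, 'fy': 501.36015121147193, 'cx': 323.8149485162785, 'cy': 205.28861117176686, 'k1': -0.16091532264183914, 'R': array([[-0.02029714, -0.99979113,  0.00239295],
       [-0.99885309,  0.02017417, -0.04342253],
       [ 0.04336519, -0.00327156, -0.99905393]]), 't': array([-0.03545336,  0.54237247,  1.0874344 ])}
```

View pics/top0.png

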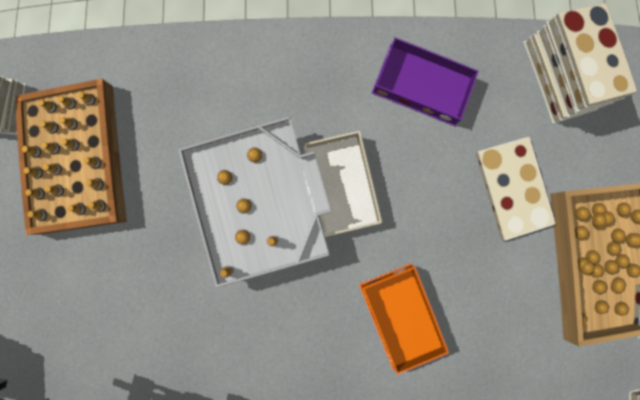

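View pics/scene0.png

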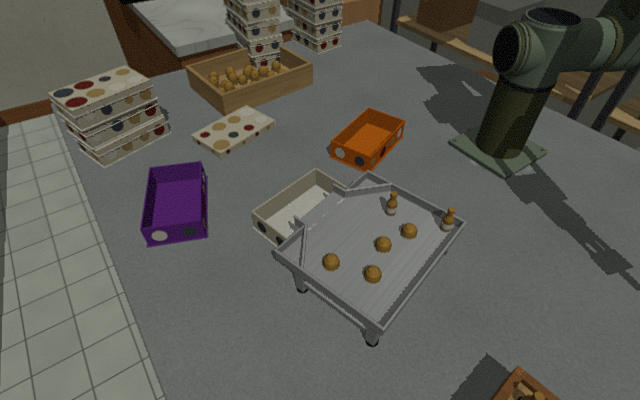

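The top view shows truffle candidates at (255,155), (224,177), (245,205) and (243,237). The small narrow object at (272,241) is bottle_a and the one at (226,272) is bottle_b. The pale box at (350,185) is the gift box; the purple (425,82) and orange (405,318) boxes and the crates are look-alikes. Next I'll measure and check this in a close crop.

```bash
cat > h.py <<'E'
import numpy as np,cv2,pickle
def ray(f,u,v,z):
    K=np.array([[f['fx'],0,f['cx']],[0,f['fy'],f['cy']],[0,0,1]])
    p=cv2.undistortPoints(np.array([[[u,v]]],float),K,np.array([f['k1'],0,0,0,0.]))[0,0]
    d=f['R'].T@np.array([p[0],p[1],1]);c=-f['R'].T@f['t']
    return c+d*(z-c[2])/d[2]
def proj(f,X):
    K=np.array([[f['fx'],0,f['cx']],[0,f['fy'],f['cy']],[0,0,1]])
    return cv2.projectPoints(np.array(X,float).reshape(-1,3),cv2.Rodrigues(f['R'])[0],f['t'],K,np.array([f['k1'],0,0,0,0.]))[0][:,0]
def blobs(f,box,lo=(8,110,60),hi=(28,255,255)):
    m=cv2.inRange(cv2.cvtColor(f['pixels'],cv2.COLOR_RGB2HSV),lo,hi)
    n,l,s,c=cv2.connectedComponentsWithStats(m)
    return [(c[i],s[i]) for i in range(1,n) if s[i,4]>15 and box[0]<c[i][0]<box[2] and box[1]<c[i][1]<box[3]]
E
python3 - <<'E'
from h import *
from scipy.optimize import least_squares
d=pickle.load(open('f0.pkl','rb'))
for n,b in(("top",(180,115,335,290)),("scene",(270,180,470,330))):
    for c,s in blobs(d[n],b):print(n,c.round(1),s,ray(d[n],*c,.087).round(4))
f=d['top']
# back rim corners (rim top z=.095), own (-.145,.115),(.145,.115), spout corners etc.
uv=np.array([(181,150),(217.5,285.5),(290,120)]);own=np.array([(.145,.115,.095),(-.145,.115,.095),(.145,-.12+.065,.095)])
W=lambda p,o:np.c_[p[0]+np.cos(p[2])*o[:,0]-np.sin(p[2])*o[:,1],p[1]+np.sin(p[2])*o[:,0]+np.cos(p[2])*o[:,1],o[:,2]]
r=least_squares(lambda p:(proj(f,W(p,own[:2]))-uv[:2]).ravel(),[.5,.1,-.2]);print(r.x,r.fun)
im=f['pixels'][:,:,::-1][105:300,170:400].copy();im=cv2.resize(im,None,fx=3.4,fy=3,interpolation=cv2.INTER_CUBIC) if 0 else cv2.resize(im,None,fx=3,fy=3,interpolation=cv2.INTER_CUBIC)
P=np.array([(.145,.115,.095),(-.145,.115,.095),(.145,-.055,.095),(-.145,-.055,.095),(.061,-.12,.095),(-.061,-.12,.095),(.06,-.15,.075),(-.06,-.15,.075),(.1,-.13,.055),(-.1,-.13,.055),(.1,-.25,.055),(-.1,-.25,.055)])
for q in proj(f,W(r.x,P)):cv2.circle(im,tuple(((q-[170,105])*3+1).astype(int)),3,(0,255,0),1)
cv2.imwrite('pics/crop1.png',im)
E
```

```text
top [254.1 154.6] [248 148  13  14 141] [0.6457 0.0953 0.087 ]
top [224.2 177. ] [218 171  14  13 142] [0.6008 0.1579 0.087 ]
top [243.4 205.4] [237 199  14  13 138] [0.5413 0.1187 0.087 ]
top [242.1 236.8] [236 231  13  13 138] [0.4772 0.1223 0.087 ]
top [271.8 240.6] [268 237   9   8  59] [0.4682 0.0614 0.087 ]
top [225.1 272. ] [220 268  11   9  77] [0.4057 0.1589 0.087 ]
scene [392.4 200.3] [387 191  11  18 124] [0.4514 0.0451 0.087 ]
scene [449.6 216.3] [443 207  13  18 127] [0.3875 0.1445 0.087 ]
scene [409.4 230.7] [403 224  14  15 177] [0.481  0.1257 0.087 ]
scene [383.2 244.1] [376 237  15  15 186] [0.5449 0.1215 0.087 ]
scene [330.8 261.6] [323 254  17  17 213] [0.6494 0.0976 0.087 ]
scene [372.7 274. ] [365 266  16  17 225] [0.6045 0.161  0.087 ]
[0.5477881  0.09884304 0.25638405] [-0.08831247 -0.2968506   0.07956929  0.28795529]
```

View pics/crop1.png

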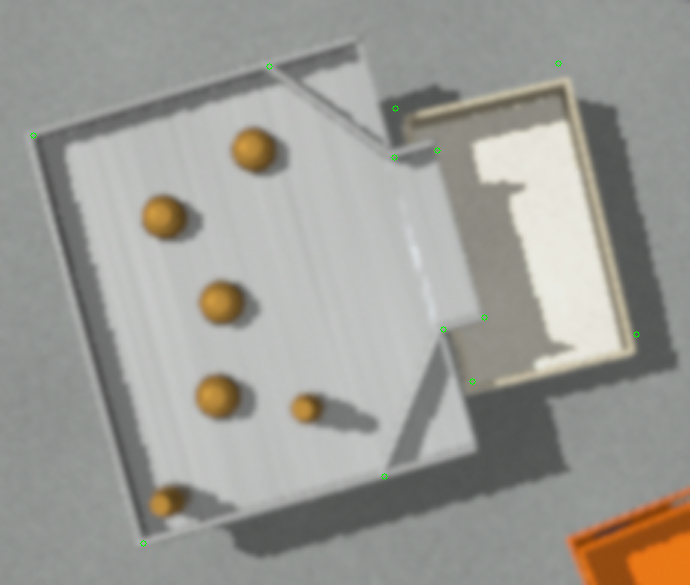

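The green points fall on the tray's corners and spout, so the tray pose fits: origin (0.548, 0.099), yaw 14.7°. The four truffles and bottle_a are confirmed, and the pale box is the gift box. I'll push each truffle with the fingers as a fork (gap about 20 mm), one straight lane per truffle.

```bash
cat >> h.py <<'E'
from scipy.spatial.transform import Rotation as Ro
TP=np.array([.5478,.0988]);TA=.2564;c_,s_=np.cos(TA),np.sin(TA);M=np.array([[c_,-s_],[s_,c_]])
own=lambda w:M.T@(np.asarray(w)[:2]-TP)
def plan(t,aim,back=.036,end=-.155):
    """turn, shift (tool axes after turn) to get behind truffle t (own xy), heading to aim; and push length to own y=end"""
    from bench import sense
    s=sense();w=s['tool_rot'];R=Ro.from_quat([w[1],w[2],w[3],w[0]]).as_matrix();p=s['position']
    t=np.array(t);d=(np.array(aim)-t);d/=np.linalg.norm(d);st=t-back*d
    dw=M@d;h=np.degrees(np.arctan2(-dw[1],-dw[0]));cur=np.degrees(np.arctan2(R[1,0],R[0,0]))
    turn=-((h-cur+180)%360-180);x=-dw;y=np.array([x[1],-x[0]])
    D=TP+M@st-p[:2]
    print('time',s['time_s'],'own',own(p).round(4),'z',p[2].round(4),'tilt',(R[:,2]).round(4),'gap',s['finger_gap'],'F',s['ft_force'].round(1))
    print('turn %.1f  shift x %.1f y %.1f mm  z-to-.080 %.1f; start own %s; push -x %.1f'%(turn,1e3*D@x,1e3*D@y,1e3*(p[2]-.080),st.round(3),1e3*(st[1]-end)/-d[1]))
E
python3 - <<'E'
from h import *
d=pickle.load(open('f0.pkl','rb'))
# triangulate bottles
for a,b in(((271.8,240.6),(392.4,200.3)),((225.1,272.),(449.6,216.3))):
    z=min(np.arange(.07,.14,.001),key=lambda z:np.linalg.norm(ray(d['top'],*a,z)-ray(d['scene'],*b,z)));print('bottle',z,own(ray(d['top'],*a,z)))
T=dict(T1=[(.6457,.0953),(-.015,-.16)],T2=[(.6008,.1579),(.015,-.165)],T3=[(.5413,.1187),(-.02,-.165)],T4=[(.4772,.1223),(.01,-.165)])
for k,(w,a) in T.items():print(k,own(w).round(4));plan(own(w),a)
E
```

```text
bottle 0.10900000000000004 [-0.08641359 -0.01830606]
bottle 0.10900000000000004 [-0.12160523  0.08941099]
T1 [ 0.0938 -0.0282]
time 0.1 own [-0.2445  0.5265] z 0.2044 tilt [-9.0e-04 -1.8e-03 -1.0e+00] gap 0.09362481356120256 F [-0.4  0.3 -1. ]
turn 96.8  shift x -176.3 y 614.1 mm  z-to-.080 124.4; start own [ 0.117 -0.   ]; push -x 200.4
T2 [0.0663 0.0437]
time 0.1 own [-0.2445  0.5265] z 0.2044 tilt [-9.0e-04 -1.8e-03 -1.0e+00] gap 0.09362481356120256 F [-0.4  0.3 -1. ]
turn 71.1  shift x -358.7 y 417.0 mm  z-to-.080 124.4; start own [0.075 0.079]; push -x 240.6
T3 [-0.0012  0.0209]
time 0.1 own [-0.2445  0.5265] z 0.2044 tilt [-9.0e-04 -1.8e-03 -1.0e+00] gap 0.09362481356120256 F [-0.4  0.3 -1. ]
turn 63.0  shift x -442.6 y 292.8 mm  z-to-.080 124.4; start own [0.002 0.057]; push -x 212.8
T4 [-0.0623  0.0406]
time 0.1 own [-0.2445  0.5265] z 0.2044 tilt [-9.0e-04 -1.8e-03 -1.0e+00] gap 0.09362481356120256 F [-0.4  0.3 -1. ]
turn 37.9  shift x -482.8 y 10.7 mm  z-to-.080 124.4; start own [-0.074  0.075]; push -x 243.4
```

Request:
carry_out([
  [[0,0,7,0,0,0,200],[0,0,7,0,0,0,200],[0,0,7,0,0,0,200],[0,0,7,0,0,0,200],[0,0,7,0,0,0,200],[0,0,7,0,0,0,200],[0,0,7,0,0,0,200],[0,0,7,0,0,0,200],[0,0,7,0,0,0,200],[0,0,0,-29.5,19.5,0,200],[0,0,0,-29.5,19.5,0,200],[0,0,0,-29.5,19.5,0,200],[0,0,0,-29.5,19.5,0,200],[0,0,0,-29.5,19.5,0,200],[0,0,0,-29.5,19.5,0,200],[0,0,0,-29.5,19.5,0,200],[0,0,0,-29.5,19.5,0,200],[0,0,0,-29.5,19.5,0,200],[0,0,0,-29.5,19.5,0,200],[0,0,0,-29.5,19.5,0,200]],
])

```text
time_s: 1.77
position: [0.441, 0.258, 0.2051]
tool_rot: [-0.0, 0.65, 0.76, -0.0]
ft_force: [0.5, 0.1, -0.5]
finger_gap: 0.0202
grasp_force: 0.0
```

Request:
carry_out([
  [[0,0,0,-29.5,19.5,0,200],[0,0,0,-29.5,19.5,0,200],[0,0,0,-29.5,19.5,0,200],[0,0,0,-29.5,19.5,0,200],[0,0,0,0,0,0,200],[0,0,0,0,0,0,200],[0,0,0,0,0,0,200]],
])

```text
time_s: 2.35
position: [0.5351, 0.1554, 0.2048]
tool_rot: [-0.001, 0.65, 0.76, -0.0]
ft_force: [-0.1, 0.4, 0.5]
finger_gap: 0.0202
grasp_force: 0.0
```

```bash
python3 - <<'E'
from h import *
plan((-.0012,.0209),(-.02,-.165))
E
```

```text
time 2.35 own [0.0021 0.0579] z 0.2048 tilt [-1.9e-03  4.0e-04 -1.0e+00] gap 0.02022817494172485 F [-0.1  0.4  0.5]
turn 0.0  shift x -1.2 y 0.4 mm  z-to-.080 124.8; start own [0.002 0.057]; push -x 212.8
```

Request:
carry_out([
  [[0,0,0,0,0,30,200],[0,0,0,0,0,30,200],[0,0,0,0,0,25,200],[0,0,0,0,0,15,200],[0,0,0,0,0,10,200],[0,0,0,0,0,8,200],[0,0,0,0,0,6,200],[0,0,0,0,0,0,200],[0,0,0,0,0,0,200]],
])

```text
time_s: 3.1
position: [0.5364, 0.1556, 0.0821]
tool_rot: [0.0, 0.65, 0.76, 0.0]
ft_force: [0.6, -0.6, -0.1]
finger_gap: 0.0207
grasp_force: 0.0
```

Request:
carry_out([
  [[0,0,0,-4,0,1,200],[0,0,0,-5,0,0,200],[0,0,0,-6,0,0,200],[0,0,0,-7,0,0,200],[0,0,0,-8,0,0,200],[0,0,0,-9,0,0,200],[0,0,0,-9,0,0,200],[0,0,0,-9,0,0,200],[0,0,0,-9,0,0,200],[0,0,0,-9,0,0,200],[0,0,0,-9,0,0,200],[0,0,0,-9,0,0,200],[0,0,0,-9,0,0,200],[0,0,0,-9,0,0,200],[0,0,0,-9,0,0,200],[0,0,0,-8,0,0,200],[0,0,0,-6,0,0,200],[0,0,0,-4,0,0,200],[0,0,0,0,0,0,200],[0,0,0,0,0,0,200]],
])

```text
time_s: 4.77
position: [0.5573, 0.0187, 0.0803]
tool_rot: [-0.0, 0.65, 0.76, -0.0]
ft_force: [-0.2, -1.2, -0.4]
finger_gap: 0.0204
grasp_force: 0.0
```

```bash
cat > look.py <<'E'
import sys
from h import *
from bench import *
s=sense();print(s['time_s'],'own',own(s['position']).round(4),s['position'][2].round(4),'F',s['ft_force'].round(1))
f=grab_frame('top')
for c,t in blobs(f,(180,115,385,290)):print(c.round(0),t[4],own(ray(f,*c,.087)).round(4))
cv2.imwrite(f'pics/{sys.argv[1]}.png',cv2.resize(f['pixels'][105:300,170:400,::-1],None,fx=2.5,fy=2.5,interpolation=cv2.INTER_CUBIC))
E
python3 look.py p1
```

```text
4.7667 own [-0.0111 -0.0799] 0.0803 F [-0.2 -1.2 -0.4]
[255. 150.] 25 [ 0.103  -0.0319]
[224. 177.] 131 [0.0667 0.0445]
[245. 237.] 76 [-0.065   0.0359]
[272. 241.] 58 [-0.0864 -0.0159]
```

View pics/p1.png

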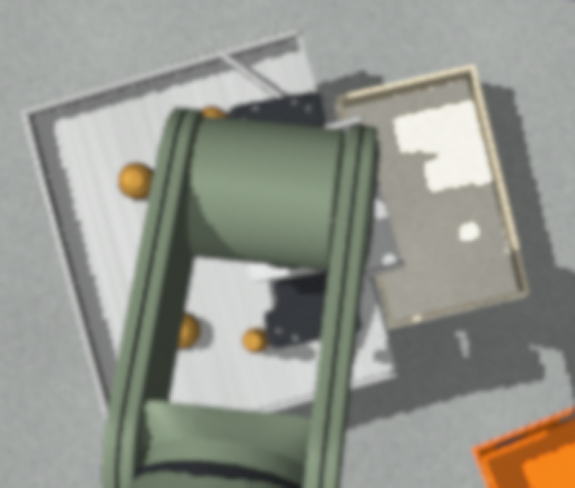

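The arm hides the pushed truffle, but the others (135,180), (212,115), (187,330) and bottle_a (255,340) have not moved. I'll continue over the lip.

Request:
carry_out([
  [[0,0,0,-4,0,0,200],[0,0,0,-6,0,0,200],[0,0,0,-8,0,0,200],[0,0,0,-8,0,0,200],[0,0,0,-8,0,0,200],[0,0,0,-8,0,0,200],[0,0,0,-8,0,0,200],[0,0,0,-8,0,0,200],[0,0,0,-8,0,0,200],[0,0,0,-7,0,0,200],[0,0,0,-5,0,0,200],[0,0,0,-3,0,0,200],[0,0,0,0,0,0,200],[0,0,0,0,0,0,200],[0,0,0,0,0,-20,200],[0,0,0,0,0,-35,200],[0,0,0,0,0,-35,200],[0,0,0,0,0,0,200]],
])

```text
time_s: 6.32
position: [0.5751, -0.0618, 0.1786]
tool_rot: [0.006, 0.649, 0.76, 0.003]
ft_force: [1.2, -0.4, 1.3]
finger_gap: 0.0204
grasp_force: 0.0
```

```bash
python3 look.py p2; python3 - <<'E'
from h import *
plan((-.0623,.0406),(.01,-.165))
E
```

```text
6.3167 own [-0.0143 -0.1623] 0.1786 F [ 1.2 -0.4  1.3]
[254. 155.] 140 [ 0.0938 -0.0283]
[224. 177.] 142 [0.0663 0.0435]
[242. 237.] 138 [-0.0623  0.0407]
[225. 272.] 76 [-0.1222  0.0941]
time 6.3667 own [-0.0157 -0.1615] z 0.1756 tilt [ 0.0099 -0.0024 -0.9999] gap 0.02019316003987495 F [ 0.3  0.1 -0.5]
turn -25.1  shift x 242.2 y 23.1 mm  z-to-.080 95.6; start own [-0.074  0.075]; push -x 243.3
```

View pics/p2.png

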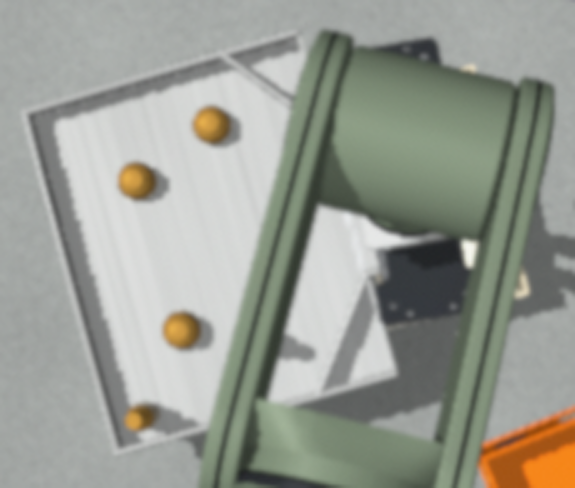

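T3 is off the deck and the rest are unmoved. Next is T4, the one nearest bottle_a.

Request:
carry_out([
  [[0,0,-5,0,0,0,200],[0,0,-5,0,0,0,200],[0,0,-5,0,0,0,200],[0,0,-5,0,0,0,200],[0,0,-5,0,0,0,200],[0,0,0,20,2,0,200],[0,0,0,30,3,0,200],[0,0,0,30,3,0,200],[0,0,0,30,3,0,200],[0,0,0,30,3,0,200],[0,0,0,30,3,0,200],[0,0,0,30,3,0,200],[0,0,0,25,2,0,200],[0,0,0,17,1,0,200],[0,0,0,0,0,0,200],[0,0,0,0,0,0,200],[0,0,0,0,0,0,200]],
])

```text
time_s: 7.78
position: [0.4537, 0.1521, 0.1698]
tool_rot: [-0.0, 0.47, 0.883, -0.001]
ft_force: [0.3, 0.2, 0.5]
finger_gap: 0.0206
grasp_force: 0.0
```

```bash
python3 - <<'E'
from h import *
plan((-.0623,.0406),(.01,-.165))
E
```

```text
time 7.7833 own [-0.0775  0.0754] z 0.1698 tilt [-9.e-04 -7.e-04 -1.e+00] gap 0.020598316171434088 F [0.3 0.2 0.5]
turn -0.1  shift x -1.9 y 2.8 mm  z-to-.080 89.8; start own [-0.074  0.075]; push -x 243.3
```

Request:
carry_out([
  [[0,0,0,-1,3,15,200],[0,0,0,0,0,25,200],[0,0,0,0,0,22,200],[0,0,0,0,0,14,200],[0,0,0,0,0,8,200],[0,0,0,0,0,5,200],[0,0,0,0,0,0,200],[0,0,0,0,0,0,200]],
])

```text
time_s: 8.45
position: [0.4577, 0.153, 0.0819]
tool_rot: [0.0, 0.47, 0.883, 0.0]
ft_force: [0.9, 0.1, 0.0]
finger_gap: 0.0203
grasp_force: 0.0
```

```bash
python3 - <<'E'
from h import *
plan((-.0623,.0406),(.01,-.165))
E
```

```text
time 8.45 own [-0.0734  0.0753] z 0.0819 tilt [ 9.e-04  1.e-04 -1.e+00] gap 0.02032734485095681 F [0.9 0.1 0. ]
turn -0.1  shift x -0.4 y -1.1 mm  z-to-.080 1.9; start own [-0.074  0.075]; push -x 243.3
```

Request:
carry_out([
  [[0,0,0,-4,0,1,200],[0,0,0,-5,0,0,200],[0,0,0,-6,0,0,200],[0,0,0,-7,0,0,200],[0,0,0,-8,0,0,200],[0,0,0,-9,0,0,200],[0,0,0,-9,0,0,200],[0,0,0,-9,0,0,200],[0,0,0,-9,0,0,200],[0,0,0,-9,0,0,200],[0,0,0,-9,0,0,200],[0,0,0,-9,0,0,200],[0,0,0,-9,0,0,200],[0,0,0,-9,0,0,200],[0,0,0,-9,0,0,200],[0,0,0,-9,0,0,200],[0,0,0,-9,0,0,200],[0,0,0,-9,0,0,200],[0,0,0,-9,0,0,200],[0,0,0,-9,0,0,200]],
])

```text
time_s: 10.12
position: [0.5496, 0.0157, 0.0805]
tool_rot: [0.0, 0.47, 0.883, -0.0]
ft_force: [0.3, 0.7, 0.5]
finger_gap: 0.0205
grasp_force: 0.4
```

Request:
carry_out([
  [[0,0,0,-9,0,0,200],[0,0,0,-9,0,0,200],[0,0,0,-9,0,0,200],[0,0,0,-9,0,0,200],[0,0,0,-9,0,0,200],[0,0,0,-8,0,0,200],[0,0,0,-8,0,0,200],[0,0,0,-8,0,0,200],[0,0,0,-7,0,0,200],[0,0,0,-4,0,0,200],[0,0,0,-3,0,0,200],[0,0,0,0,0,0,200],[0,0,0,0,0,0,200],[0,0,0,0,0,-20,200],[0,0,0,0,0,-35,200],[0,0,0,0,0,-35,200],[0,0,0,0,0,0,200],[0,0,0,0,0,0,200]],
])

```text
time_s: 11.62
position: [0.5975, -0.0524, 0.1737]
tool_rot: [0.003, 0.469, 0.883, 0.001]
ft_force: [0.2, 0.5, -1.1]
finger_gap: 0.0204
grasp_force: 0.0
```

```bash
python3 look.py p3; python3 - <<'E'
from h import *
plan((.0663,.0436),(.02,-.165))
E
```

```text
11.6167 own [ 0.0097 -0.1589] 0.1737 F [ 0.2  0.5 -1.1]
[254. 155.] 140 [ 0.0937 -0.0282]
[224. 177.] 142 [0.0663 0.0435]
[225. 272.] 76 [-0.1222  0.0941]
time 11.6667 own [ 0.0081 -0.1581] z 0.1712 tilt [ 1.6e-03 -3.0e-04 -1.0e+00] gap 0.020731082529269664 F [ 0.2  0.1 -0.7]
turn 31.8  shift x 245.5 y 13.1 mm  z-to-.080 91.2; start own [0.074 0.079]; push -x 239.4
```

T4 is off the deck too. Next is T2.

Request:
carry_out([
  [[0,0,6.4,0,0,0,200],[0,0,6.4,0,0,0,200],[0,0,6.4,0,0,0,200],[0,0,6.4,0,0,0,200],[0,0,6.2,0,0,0,200],[0,0,0,20,1,0,200],[0,0,0,30,2,0,200],[0,0,0,30,2,0,200],[0,0,0,30,2,0,200],[0,0,0,30,2,0,200],[0,0,0,30,2,0,200],[0,0,0,30,1,0,200],[0,0,0,25,1,0,200],[0,0,0,20,0,0,200],[0,0,0,0,0,0,200],[0,0,0,0,0,0,200],[0,0,0,0,0,0,200]],
])

```text
time_s: 13.08
position: [0.5981, 0.1922, 0.1686]
tool_rot: [-0.001, 0.694, 0.72, -0.002]
ft_force: [0.6, 0.3, 0.8]
finger_gap: 0.0205
grasp_force: 0.0
```

```bash
python3 - <<'E'
from h import *
plan((.0663,.0436),(.02,-.165))
E
```

```text
time 13.0833 own [0.0724 0.0776] z 0.1686 tilt [-0.0032 -0.0012 -1.    ] gap 0.02048797644894412 F [0.6 0.3 0.8]
turn -0.0  shift x 1.5 y 1.4 mm  z-to-.080 88.6; start own [0.074 0.079]; push -x 239.4
```

View pics/p3.png

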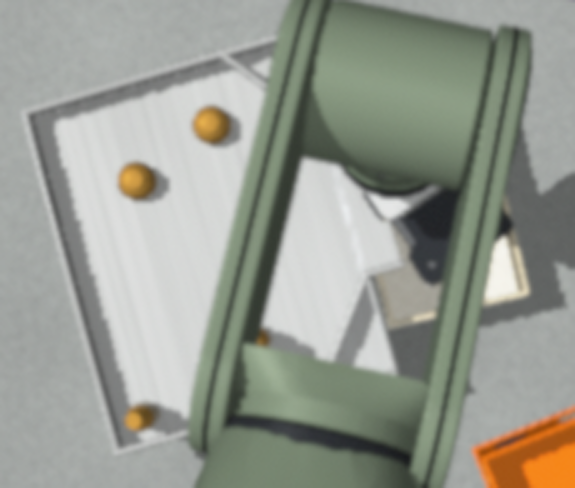

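The deck now holds only T1 (212,125), T2 (137,180), and the bottles at (138,418) and (262,340). The fork is behind T2, so I'll lower it.

Request:
carry_out([
  [[0,0,0,1,1,15,200],[0,0,0,0,0,25,200],[0,0,0,0,0,21,200],[0,0,0,0,0,14,200],[0,0,0,0,0,8,200],[0,0,0,0,0,4,200],[0,0,0,0,0,0,200],[0,0,0,0,0,0,200]],
])

```text
time_s: 13.75
position: [0.6009, 0.1935, 0.0842]
tool_rot: [0.0, 0.694, 0.72, 0.0]
ft_force: [0.3, -0.3, 0.3]
finger_gap: 0.0206
grasp_force: 0.0
```

```bash
python3 - <<'E'
from h import *
plan((.0663,.0436),(.02,-.165))
E
```

```text
time 13.75 own [0.0754 0.0781] z 0.0842 tilt [ 1.2e-03  1.0e-04 -1.0e+00] gap 0.020605989081570873 F [ 0.3 -0.3  0.3]
turn -0.1  shift x 0.3 y -1.4 mm  z-to-.080 4.2; start own [0.074 0.079]; push -x 239.4
```

Request:
carry_out([
  [[0,0,0,-4,-1,3,200],[0,0,0,-5,0,0,200],[0,0,0,-6,0,0,200],[0,0,0,-7,0,0,200],[0,0,0,-8,0,0,200],[0,0,0,-9,0,0,200],[0,0,0,-9,0,0,200],[0,0,0,-9,0,0,200],[0,0,0,-9,0,0,200],[0,0,0,-9,0,0,200],[0,0,0,-9,0,0,200],[0,0,0,-9,0,0,200],[0,0,0,-9,0,0,200],[0,0,0,-9,0,0,200],[0,0,0,-9,0,0,200],[0,0,0,-9,0,0,200],[0,0,0,-9,0,0,200],[0,0,0,-9,0,0,200],[0,0,0,-9,0,0,200],[0,0,0,-9,0,0,200]],
])

```text
time_s: 15.42
position: [0.6054, 0.0282, 0.0804]
tool_rot: [-0.0, 0.694, 0.72, -0.0]
ft_force: [0.2, 0.1, -0.9]
finger_gap: 0.0203
grasp_force: 0.2
```

Request:
carry_out([
  [[0,0,0,-9,0,0,200],[0,0,0,-9,0,0,200],[0,0,0,-9,0,0,200],[0,0,0,-9,0,0,200],[0,0,0,-9,0,0,200],[0,0,0,-8,0,0,200],[0,0,0,-8,0,0,200],[0,0,0,-8,0,0,200],[0,0,0,-6,0,0,200],[0,0,0,-4,0,0,200],[0,0,0,0,0,0,200],[0,0,0,0,0,0,200],[0,0,0,0,0,-20,200],[0,0,0,0,0,-35,200],[0,0,0,0,0,-35,200],[0,0,0,0,0,0,200],[0,0,0,0,0,0,200]],
])

```text
time_s: 16.83
position: [0.6106, -0.0498, 0.1738]
tool_rot: [0.003, 0.693, 0.721, 0.002]
ft_force: [-0.0, -0.2, 0.0]
finger_gap: 0.0202
grasp_force: 0.0
```

```bash
python3 look.py p4; python3 - <<'E'
from h import *
plan((.0938,-.0283),(-.015,-.16))
E
```

```text
16.8333 own [ 0.0231 -0.1597] 0.1738 F [-0.  -0.2  0. ]
[254. 155.] 139 [ 0.0936 -0.0282]
[225. 272.] 76 [-0.1222  0.0941]
time 16.8833 own [ 0.0215 -0.159 ] z 0.1713 tilt [ 1.8e-03 -3.0e-04 -1.0e+00] gap 0.019985216683148958 F [-0.7 -0.3  0.2]
turn 27.1  shift x 182.8 y -27.4 mm  z-to-.080 91.3; start own [ 0.117 -0.001]; push -x 200.3
```

Only T1 is left. Its start is near the side rim, so I'll use a narrower fork and start closer behind it.

Request:
carry_out([
  [[0,0,6,0,0,0,217],[0,0,6,0,0,0,217],[0,0,6,0,0,0,217],[0,0,6,0,0,0,217],[0,0,3.1,0,0,0,217],[0,0,0,18,-3,0,217],[0,0,0,30,-5,0,217],[0,0,0,30,-5,0,217],[0,0,0,30,-5,0,217],[0,0,0,30,-5,0,217],[0,0,0,25,-4,0,217],[0,0,0,15,0,0,217],[0,0,0,0,0,0,217],[0,0,0,0,0,0,217],[0,0,0,0,0,0,217]],
])

```text
time_s: 18.13
position: [0.6583, 0.1216, 0.1693]
tool_rot: [-0.0, 0.843, 0.537, -0.001]
ft_force: [-0.6, 0.3, -0.5]
finger_gap: 0.0141
grasp_force: 0.0
```

```bash
python3 - <<'E'
from h import *
plan((.0937,-.0282),(-.015,-.16),back=.031)
E
```

```text
time 18.1333 own [ 0.1126 -0.006 ] z 0.1693 tilt [-0.0021 -0.001  -1.    ] gap 0.014102491887074116 F [-0.6  0.3 -0.5]
turn -0.2  shift x 1.8 y -0.5 mm  z-to-.080 89.3; start own [ 0.113 -0.004]; push -x 195.4
```

Request:
carry_out([
  [[0,0,0,2,-1,15,217],[0,0,0,0,0,20,217],[0,0,0,0,0,15,217],[0,0,0,0,0,0,217],[0,0,0,0,0,0,217]],
])

```text
time_s: 18.55
position: [0.6578, 0.1234, 0.1193]
tool_rot: [-0.001, 0.844, 0.537, -0.001]
ft_force: [-1.3, 0.2, -0.3]
finger_gap: 0.0141
grasp_force: 0.0
```

```bash
python3 - <<'E'
from h import *
plan((.0937,-.0282),(-.015,-.16),back=.031)
E
```

```text
time 18.55 own [ 0.1127 -0.0041] z 0.1193 tilt [-3.e-03 -5.e-04 -1.e+00] gap 0.014127050368875335 F [-1.3  0.2 -0.3]
turn -0.2  shift x 0.3 y 0.7 mm  z-to-.080 39.3; start own [ 0.113 -0.004]; push -x 195.4
```

Request:
carry_out([
  [[0,0,0,0,0,15,217],[0,0,0,0,0,12,217],[0,0,0,0,0,7,217],[0,0,0,0,0,4,217],[0,0,0,0,0,0,217],[0,0,0,0,0,0,217]],
])

```text
time_s: 19.05
position: [0.659, 0.1251, 0.0826]
tool_rot: [0.0, 0.843, 0.538, 0.0]
ft_force: [0.3, -0.4, -0.2]
finger_gap: 0.0142
grasp_force: 0.0
```

```bash
python3 - <<'E'
from h import *
plan((.0937,-.0282),(-.015,-.16),back=.031)
E
```

```text
time 19.05 own [ 0.1143 -0.0028] z 0.0826 tilt [ 1.e-04 -1.e-04 -1.e+00] gap 0.014186175123662456 F [ 0.3 -0.4 -0.2]
turn -0.1  shift x -1.7 y 0.3 mm  z-to-.080 2.6; start own [ 0.113 -0.004]; push -x 195.4
```

Request:
carry_out([
  [[0,0,0,-4,0,2,217],[0,0,0,-4,0,0,217],[0,0,0,-5,0,0,217],[0,0,0,-6,0,0,217],[0,0,0,-7,0,0,217],[0,0,0,-8,0,0,217],[0,0,0,-8,0,0,217],[0,0,0,-8,0,0,217],[0,0,0,-8,0,0,217],[0,0,0,-8,0,0,217],[0,0,0,-8,0,0,217],[0,0,0,-8,0,0,217],[0,0,0,-8,0,0,217],[0,0,0,-8,0,0,217],[0,0,0,-8,0,0,217],[0,0,0,-8,0,0,217],[0,0,0,-8,0,0,217],[0,0,0,-8,0,0,217],[0,0,0,-8,0,0,217],[0,0,0,-8,0,0,217]],
])

```text
time_s: 20.72
position: [0.597, -0.008, 0.0805]
tool_rot: [0.0, 0.843, 0.538, 0.0]
ft_force: [0.3, -0.3, -0.2]
finger_gap: 0.0138
grasp_force: 0.1
```

Request:
carry_out([
  [[0,0,0,-8,0,0,217],[0,0,0,-8,0,0,217],[0,0,0,-8,0,0,217],[0,0,0,-8,0,0,217],[0,0,0,-8,0,0,217],[0,0,0,-7,0,0,217],[0,0,0,-5,0,0,217],[0,0,0,-3,0,0,217],[0,0,0,0,0,0,217],[0,0,0,0,0,0,217],[0,0,0,0,0,-20,217],[0,0,0,0,0,-35,217],[0,0,0,0,0,-35,217],[0,0,0,25,0,-20,217],[0,0,0,35,0,0,217],[0,0,0,35,0,0,217],[0,0,0,35,0,0,217],[0,0,0,35,0,0,217],[0,0,0,35,0,0,217],[0,0,0,30,0,0,217]],
])

```text
time_s: 22.38
position: [0.6717, 0.1543, 0.1903]
tool_rot: [-0.0, 0.843, 0.538, 0.0]
ft_force: [0.5, -0.6, -0.3]
finger_gap: 0.0143
grasp_force: 0.0
```

Request:
carry_out([
  [[0,0,0,35,0,0,217],[0,0,0,35,0,0,217],[0,0,0,30,0,0,217],[0,0,0,0,0,0,217],[0,0,0,0,0,0,217]],
])

```text
time_s: 22.8
position: [0.7129, 0.2442, 0.1892]
tool_rot: [-0.0, 0.842, 0.539, -0.001]
ft_force: [-0.3, -1.1, 1.3]
finger_gap: 0.0142
grasp_force: 0.0
```

```bash
python3 look.py p5
```

```text
22.8 own [0.1966 0.0987] 0.1892 F [-0.3 -1.1  1.3]
[325. 153.] 20 [ 0.0574 -0.1703]
[361. 185.] 116 [-0.0278 -0.223 ]
[272. 241.] 59 [-0.0864 -0.016 ]
[225. 272.] 76 [-0.1222  0.0941]
```

View pics/p5.png

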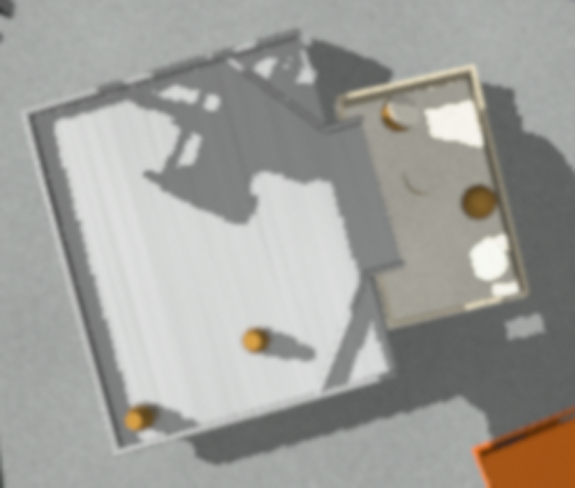

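The deck is clear, both bottles stand, and the box has not moved (corners (475,67) and (525,295)). In the box I see truffles at (478,202) and (398,115), and probable pale undersides at (415,183) and (490,258). I'll check with contrast and the scene camera.

```bash
python3 - <<'E'
from h import *
from bench import *
a=grab_frame('top')['pixels'][125:245,295:400,::-1];b=grab_frame('scene')['pixels'][160:260,240:370,::-1]
g=lambda i:(255*(i/255.)**.6).astype('uint8')
A=cv2.resize(g(a),(420,480),interpolation=cv2.INTER_CUBIC);B=cv2.resize(g(b),(380,480) and (370,285),interpolation=cv2.INTER_CUBIC)
o=np.zeros((480,790,3),'uint8');o[:,:420]=A;o[:285,420:]=B;cv2.imwrite('pics/p6.png',o)
E
```

```text
(no output)
```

View pics/p6.png

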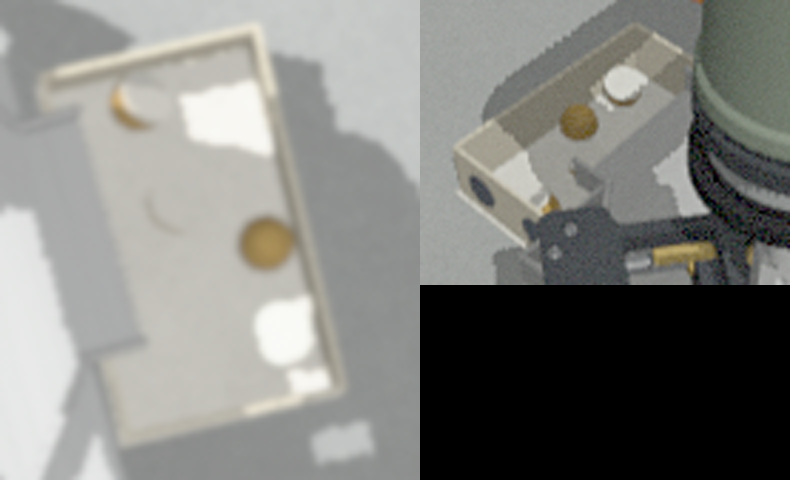

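All four truffles are in the box: (140,100) tilted, (170,210) and (285,332) upside down, and (265,242) upright. The arm is clear of everything.

```bash
python3 -c "
from bench import *
print(hand_in())"
```

```text
the job is handed in; nothing more can be done
None
```

All four truffles were swept over the lip into the gift box, both bottles and the box stayed in place, and the job was handed in at about 23 s (no verdict was returned).

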